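# Reset the tripped dust extractor

### The arm

A 7-joint arm with a two-finger parallel gripper is mounted at the origin on the work surface. World frame = base frame: x ahead of the robot, y to its left, z up, the work surface at z = 0. Lengths are in m, angles in rad, forces in N, time in s.
With the tool pointing down it reaches from about 0.4 to 0.75 m from the base axis. Payload 19.5 kg.
Tool frame: the origin (TCP) lies midway between the tips of the shut fingers; the grasp point (between the pads) lies 19 mm behind it; z points along the fingers, y is the line along which they close (so a half turn about z gives the same grasp; the last joint's range is limited). The gripper opens to 85 mm and grips with 20 to 120 N. Pads are 22 mm wide; open, the fingers measure 114 mm over their backs; the gripper's body (76 mm by 85 mm) begins 54 mm behind the grasp point. The pads swing forward as they close: fully open they stand 13 mm farther back than shut.
Start: joints at [-1.185, 0.707, -0.028, 1.485, 0.022, 0.951, -0.075], TCP at [0.239, 0.523, 0.231] pointing down, gripper open.
Joint ranges: [-2.71, 2.71], [-0.32, 2.16], [-1.57, 1.52], [0, 2.45], [-1.46, 4.6], [0, 2.02], [-2.83, 2.83]. Speed limits (rad/s): [1.89, 1.89, 2.57, 2.57, 3.01, 3.01, 3.01].

### API

Orientations are given as [roll, pitch, yaw] about the fixed x, y, z axes, in that order (R = Rz(yaw) Ry(pitch) Rx(roll)).
In Python, from plant import read_state, capture, sign_off gives the robot as it stands.
- The arm moves only by the tool jog_arm, never from a script. Its argument "increments" is one flat list of numbers, 6 for each row, row after row: the shift along the tool's x, y, z in m, then the turn, a rotation vector about the tool's x, y, z in degrees. A call has 1 to 20 rows; each row is the pose to reach, as a shift and turn from the pose commanded when the call began, along the tool's axes at that moment; what a row does not reach only later rows make up. A row lasts 1/12 s, in which the tool goes at most 41.7 mm and 7.16 degrees, less where a joint would pass 70% of its speed; a pose out of reach is approached as far as the arm can. A call with a gripper value outside its range is refused whole. "jaw" is the opening in per cent of the stroke, from 0 (shut) to 100 (fully open), set as the call begins (left out, the last holds). The fingers move at their own pace and stop on an object; "grip_force" is the grip in N (left out, the last holds). Time passes only in rows, so rows that repeat a pose let the fingers close. It gives the time, the measured TCP pose, the force, the opening and the grip force at its end, in the units of the state.
- read_state(): the state, without advancing time (a new reading comes with each control period).
- capture(name): name is "scene" or "top" or "wrist"; returns a dict with "pixels" (480x640x3 uint8, red, green, blue), "fx", "fy", "cx", "cy" (pixels), "origin" and "rotation" of the camera in the world; the wrist camera has in their place "mount" (4x4, takes a point from camera to tool coordinates, whose origin is the TCP and whose axes are the flange's). Camera axes: x right, y up, looking along -z (the intrinsics and any distortion apply to the point x, -y, -z); pixel columns grow to the right and rows downward; lengths in m; the calibration is good to about 2 mm. A picture is of the moment at which its call begins: read the wrist's pose just before it. There is no depth.
- sign_off(): hands the job in; it is judged then, once.
The state is a dict: "time_s": time; "joint_pos": joint angles; "joint_velocities": joint speeds; "joint_efforts": joint torques, N m; "tool_pos": TCP position; "tcp_rot": TCP orientation; "force": force on the tool from outside, world axes, zero at the start; "torque": the same for the moment, N m; "opening": opening from 0.0 (shut) to 1.0 (fully open); "gripper_force": force on a finger pad.
Only numpy, scipy, OpenCV 4.12 (cv2) and the standard library are available. Lean on these libraries where they do the work, as an engineer would, in place of code of your own. Each camera call takes 0.05 s, during which the arm holds its last target. There are 200 camera calls.

### The job

The dust extractor of the carving shop has tripped: on the switch box with the blue guard, push the sliding guard fully open with a fingertip, reach into the well and press the sunken button all the way down, keep it down for about a second, then let it up and push the guard fully shut again. Do not lift the box or shove it about the bench, and leave the orange-guarded box and the carver's things alone.

Things in the scene. Friction and masses are not known exactly. Their poses are not given: they have to be found in the camera images.
- blue_box: loose grey metal switch box with blue stripes on its front and back and a sliding guard in blue on top; 1.2 to 2 kg on rubber feet. 110 (x) x 170 (y) x 60 mm high; origin at the centre of its underside, z up, y along its length. In its flat top (z = 60) is a square well, 44 x 44 mm, centred at x = 0, y = -40 mm, sides parallel to the box; its floor is at z = 26 mm.
- blue_button_top (a point): centre of the top face of the blue box's white push button (32 mm diameter) at the bottom of its well: when up, 34 mm above the bench, 26 mm below the box's top, at x = 0, y = -40 mm of the box.
- blue_button (a joint): travel of that button in m, downwards: 0 up, 0.006 fully down. Spring: 2 N to start, 5 N fully down; springs back up by itself.
- blue_ridge_top (a point): top centre of the upright push ridge on the blue box's sliding guard. The guard is a plate in blue, 54 x 54 x 4 mm lying on the box's top (plate top 65 mm above the bench); the ridge stands on the plate's middle, 40 mm along the box's x, 6 mm thick along its y, 20 mm high above the plate (this point is 85 mm above the bench, box x = 0; box y = -40 mm with the guard shut, +18 mm fully open).
- blue_guard (a joint): position of that guard in m along the box's +y: 0 shut (plate centred over the well), 0.058 fully open (the plate's edge is then 9 mm clear of the well). Sliding friction about 1.2 N; stays where it is left. Starts between 0 and 0.02.
- orange_box: loose grey metal switch box with orange stripes on its front and back and a sliding guard in orange on top; 1.2 to 2 kg on rubber feet. 110 (x) x 170 (y) x 60 mm high; origin at the centre of its underside, z up, y along its length. In its flat top (z = 60) is a square well, 44 x 44 mm, centred at x = 0, y = -40 mm, sides parallel to the box; its floor is at z = 26 mm.
- orange_button_top (a point): centre of the top face of the orange box's white push button (32 mm diameter) at the bottom of its well: when up, 34 mm above the bench, 26 mm below the box's top, at x = 0, y = -40 mm of the box.
- orange_button (a joint): travel of that button in m, downwards: 0 up, 0.006 fully down. Spring: 2 N to start, 5 N fully down; springs back up by itself.
- orange_ridge_top (a point): top centre of the upright push ridge on the orange box's sliding guard. The guard is a plate in orange, 54 x 54 x 4 mm lying on the box's top (plate top 65 mm above the bench); the ridge stands on the plate's middle, 40 mm along the box's x, 6 mm thick along its y, 20 mm high above the plate (this point is 85 mm above the bench, box x = 0; box y = -40 mm with the guard shut, +18 mm fully open).
- orange_guard (a joint): position of that guard in m along the box's +y: 0 shut (plate centred over the well), 0.058 fully open (the plate's edge is then 9 mm clear of the well). Sliding friction about 1.2 N; stays where it is left. Starts shut and is to stay so.
- mallet: carver's round wooden mallet standing on its head, handle up: head up to 92 mm diameter, 228 mm tall in all; origin at the centre of its underside. To be left alone.
- gouge: carving gouge lying on the bench: dark wooden handle 120 mm towards its -x, steel blade 140 mm towards +x, 26 mm wide, 22 mm high; origin under the front end of the handle. To be left alone.
- wax: jar of wax, 72 mm diameter, 60 mm high, brass lid; origin at the centre of its underside. To be left alone.
- blank: pale wood carving blank 70 x 100 x 45 mm high; origin at the centre of its underside. To be left alone.
There are look-alikes about, which are no part of the job. Leave any green or purple look-alike of the orange_box alone. Leave any purple look-alike of the blue_box alone.

How it is judged:
By the outcome, as a careful person would: the job done as asked, in the order asked, and still so for the second after the job is handed in, with the robot touching nothing.
It also fails if it takes over 51 s, if anything falls off the work surface, if the arm or the gripper's body presses on something with over 40 N, if the wrist force passes 120 N, or if a joint passes its speed limit or range.

## Working session

There is one attempt and no reset: what is moved stays moved. The work goes in short steps, Python scripts to look and compute and a tool call to move; the robot and the scene stay as the last step left them, time stands still between calls to the robot, and variables do not carry over. Pictures are saved under pics/ and viewed, at most 10 in all, crops included, and the job is handed in when it is done.

Besides the shell and the picture viewer there is one more tool, called after "Emit:" as name(argument=value, ...), one argument or row to a line, values as JSON. jog_arm: Moves the arm, as the interface text tells. Its arguments: {"type":"object","properties":{"increments":{"type":"array"},"jaw":{"type":"number"},"grip_force":{"type":"number"}},"required":["increments"]}

```bash
mkdir -p pics; python3 - <<'E'
from plant import *
import cv2
s=read_state();print(s)
for n in("scene","top"):
    c=capture(n);cv2.imwrite(f"pics/{n}0.png",c["pixels"][:,:,::-1])
    print({k:v for k,v in c.items() if k!="pixels"})
E
```

```text
{'time_s': 0.0, 'joint_pos': array([-1.1846868 ,  0.70709277, -0.02760656,  1.48498363,  0.02195537,
        0.95086303, -0.07553628]), 'joint_velocities': array([ 5.58467324e-04,  3.85808687e-04,  1.95627897e-04, -1.38054503e-03,
        6.35650759e-04, -5.40121839e-04, -5.41661408e-05]), 'joint_efforts': array([ 7.36715538e-04, -8.83219671e+01,  1.23518083e+00, -2.36161923e+01,
        1.69710210e-02,  6.70760710e-03, -5.30877367e-05]), 'tool_pos': array([0.2384471 , 0.52295675, 0.23083703]), 'tcp_rot': array([-3.14054634e+00,  2.38022981e-06,  2.71371279e+00]), 'force': array([-0.59707925,  0.18820123,  0.15283589]), 'torque': array([ 0.03163083, -0.00940728,  0.00545666]), 'gripper_force': 0.0, 'opening': 0.9991333998418863}
{'fx': 621.9454426207697, 'fy': 621.9454426207697, 'cx': 318.81030286005335, 'cy': 241.7164943257, 'origin': array([ 1.25051259, -0.51312186,  1.32021124]), 'rotation': array([0.61083029, 0.01174556, 0.93285364])}
{'fx': 501.313190761062, 'fy': 501.313190761062, 'cx': 317.248606814082, 'cy': 232.97350207715894, 'origin': array([0.30128771, 0.00223529, 1.20419592]), 'rotation': array([ 0.20770717, -0.00696774, -1.54348187])}
```

View pics/top0.png

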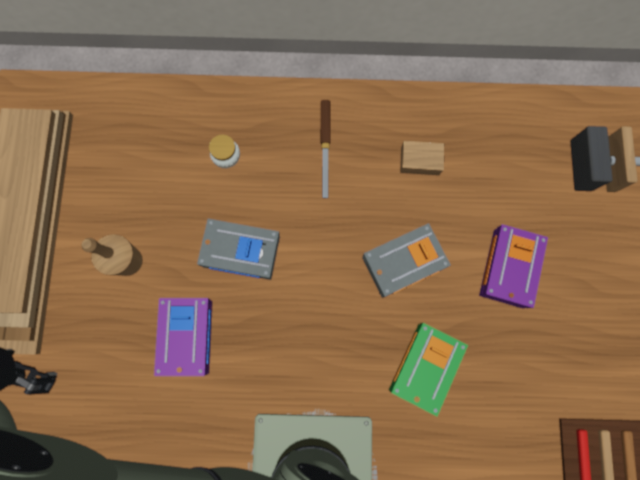

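View pics/scene0.png

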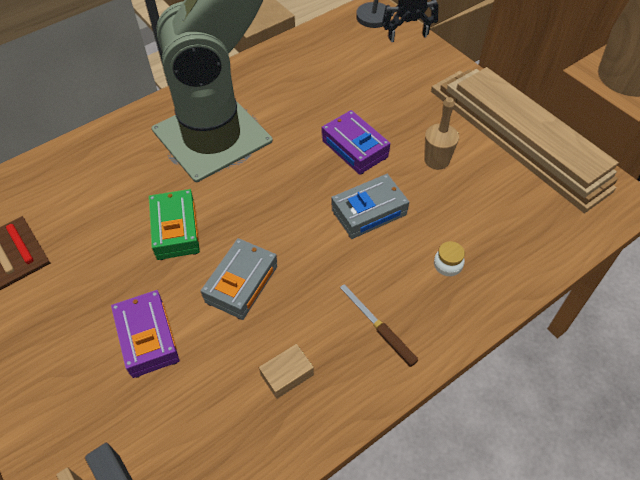

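```bash
cat > h.py <<'E'
from plant import *
import cv2, numpy as np
from scipy.spatial.transform import Rotation as R
def cam(n):
    s=read_state(); c=capture(n)
    if n=="wrist":
        T=np.eye(4);T[:3,:3]=R.from_euler('xyz',s["tcp_rot"]).as_matrix();T[:3,3]=s["tool_pos"]
        M=T@c["mount"];c["R"],c["o"]=M[:3,:3],M[:3,3]
    else: c["R"],c["o"]=R.from_euler('xyz',c["rotation"]).as_matrix(),c["origin"]
    return c
def cast(c,px,z):
    px=np.asarray(px,float).reshape(-1,2)
    d=np.c_[(px[:,0]-c["cx"])/c["fx"],-(px[:,1]-c["cy"])/c["fy"],-np.ones(len(px))]@c["R"].T
    return (c["o"]+d*((z-c["o"][2])/d[:,2])[:,None])[:,:2]
def masks(c,roi):
    x0,y0,x1,y1=roi;h=cv2.cvtColor(c["pixels"],cv2.COLOR_RGB2HSV)
    r=np.zeros(h.shape[:2],np.uint8);r[y0:y1,x0:x1]=255
    blue=cv2.inRange(h,(100,120,60),(120,255,255))&r
    grey=cv2.inRange(h,(0,0,80),(179,60,180))&r
    return blue,grey
def biggest(m):
    return max(cv2.findContours(m,cv2.RETR_EXTERNAL,cv2.CHAIN_APPROX_NONE)[0],key=cv2.contourArea)[:,0]
def rect(c,cnt,z):
    return cv2.minAreaRect((cast(c,cnt,z)*1000).astype(np.float32))
E
python3 - <<'E'
from h import *
for n,roi in(("top",(190,210,290,285)),("scene",(320,170,415,240))):
    c=cam(n);b,g=masks(c,roi)
    print(n,"grey",rect(c,biggest(cv2.morphologyEx(g|b,cv2.MORPH_CLOSE,np.ones((5,5)))),.06),"greyonly",rect(c,biggest(cv2.morphologyEx(g,cv2.MORPH_CLOSE,np.ones((3,3)))),.06))
    for k in cv2.findContours(b,0,1)[0]:
        if cv2.contourArea(k)>30: print(" blue",k.reshape(-1,2).mean(0),rect(c,k[:,0],.065))
E
```

```text
top grey ((500.1142883300781, 183.95980834960938), (170.79029846191406, 116.72264862060547), 81.03379821777344) greyonly ((500.1142883300781, 183.95980834960938), (170.79029846191406, 116.72264862060547), 81.03379821777344)
 blue [248.57831325 248.86746988] ((499.3577880859375, 157.5981903076172), (54.20421600341797, 51.84888458251953), 81.05274200439453)
scene grey ((515.0661010742188, 175.9180908203125), (189.60035705566406, 136.3480224609375), 81.26273345947266) greyonly ((504.0404357910156, 186.6617889404297), (171.7119598388672, 111.28868103027344), 81.26273345947266)
 blue [380.20689655 220.70114943] ((577.0303344726562, 161.06973266601562), (122.8194808959961, 15.394983291625977), 81.23997497558594)
 blue [361.01515152 201.48484848] ((497.6434631347656, 160.50399780273438), (55.73759078979492, 58.55841064453125), 81.51164245605469)
```

```bash
cat >> h.py <<'E'
def go(p,yaw_deg):
    s=read_state();A=R.from_euler('xyz',s["tcp_rot"]);B=R.from_euler('xyz',[180,0,yaw_deg],degrees=True)
    print("incr",(A.inv().apply(np.array(p)-s["tool_pos"])).round(4),np.degrees((A.inv()*B).as_rotvec()).round(2))
E
python3 - <<'E'
from h import *
go([.49,.12,.23],81)
print(capture("wrist")["mount"].round(3))
E
```

```text
incr [-0.396  -0.2624  0.0012] [-3.000e-02  3.000e-02  7.449e+01]
[[ 0.     0.957  0.289  0.073]
 [ 1.     0.    -0.001 -0.   ]
 [-0.001  0.289 -0.957 -0.142]
 [ 0.     0.     0.     1.   ]]
```

```bash
python3 - <<'E'
from h import *
go([.5,.18,.23],81)
E
```

```text
incr [-0.3803 -0.2037  0.0012] [-2.000e-02  2.000e-02  7.449e+01]
```

Emit:
jog_arm(
  increments=[-0.38, -0.204, 0, 0, 0, 74.5, -0.38, -0.204, 0, 0, 0, 74.5, -0.38, -0.204, 0, 0, 0, 74.5, -0.38, -0.204, 0, 0, 0, 74.5, -0.38, -0.204, 0, 0, 0, 74.5, -0.38, -0.204, 0, 0, 0, 74.5, -0.38, -0.204, 0, 0, 0, 74.5, -0.38, -0.204, 0, 0, 0, 74.5, -0.38, -0.204, 0, 0, 0, 74.5, -0.38, -0.204, 0, 0, 0, 74.5, -0.38, -0.204, 0, 0, 0, 74.5, -0.38, -0.204, 0, 0, 0, 74.5, -0.38, -0.204, 0, 0, 0, 74.5, -0.38, -0.204, 0, 0, 0, 74.5, -0.38, -0.204, 0, 0, 0, 74.5, -0.38, -0.204, 0, 0, 0, 74.5],
  jaw=0,
  grip_force=30,
)

```text
time_s: 1.58
tool_pos: [0.4992, 0.1808, 0.2314]
tcp_rot: [-3.141, -0.0, 1.416]
force: [0.1, 0.7, -0.0]
opening: -0.002
gripper_force: 0.0
```

```bash
python3 - <<'E'
from h import *
s=read_state();print(s["time_s"],s["tool_pos"],np.degrees(s["tcp_rot"]),s["joint_velocities"].round(3))
c=cam("wrist");cv2.imwrite("pics/w1.png",c["pixels"][:,:,::-1])
E
```

```text
1.5833 [0.49919414 0.18079168 0.23135339] [-1.79986797e+02 -1.17117719e-02  8.11038787e+01] [ 0.001  0.     0.004 -0.002  0.002  0.    -0.001]
```

View pics/w1.png

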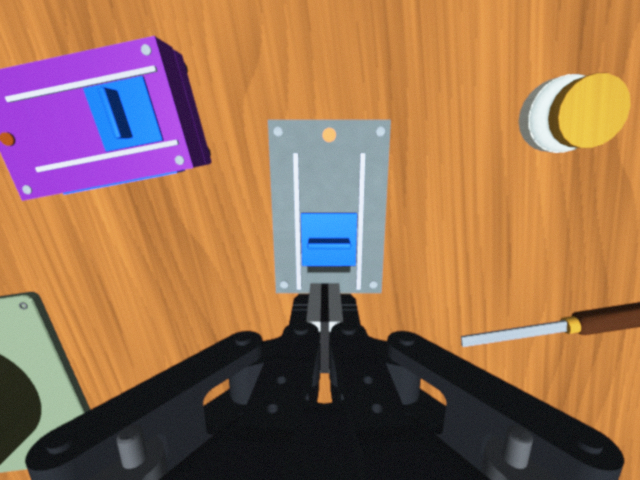

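The wrist view shows the blue box straight ahead. Its top spans about (268,120) to (390,293), the guard is at (329,240), the ridge at (329,243), and a sliver of open well shows at row 270. Box +y is image-up.

```bash
cat >> h.py <<'E'
def box(c,roi=(255,100,405,300)):
    b,g=masks(c,roi)
    m=cv2.morphologyEx(g|b,cv2.MORPH_CLOSE,np.ones((5,5)))
    r=rect(c,biggest(m),.06);print("box",r)
    k=biggest(b);print("guard",rect(c,k,.065),k.min(0),k.max(0))
    return m
E
python3 - <<'E'
from h import *
c=cam("wrist");m=box(c)
# edges by line fits: rows of box sides, top edge
pts=np.argwhere(m>0)[:,::-1]
print("extent",pts.min(0),pts.max(0))
rows=range(130,270,20)
L=cast(c,[[pts[pts[:,1]==r,0].min() for r in [q]]+[q] for q in rows],.06)
Rr=cast(c,[[pts[pts[:,1]==q,0].max()+1,q] for q in rows],.06)
print(L.round(4),Rr.round(4),sep="\n")
E
```

```text
box ((503.8416748046875, 182.2003631591797), (177.30328369140625, 109.76185607910156), 81.17555236816406)
guard ((500.43603515625, 160.20570373535156), (54.92763137817383, 54.26983642578125), 81.09999084472656) [300 212] [356 266]
extent [268 119] [390 299]
[[0.4621 0.2691]
 [0.4595 0.2519]
 [0.4568 0.2341]
 [0.454  0.2157]
 [0.4511 0.1966]
 [0.4481 0.1769]
 [0.4449 0.1564]]
[[0.5707 0.2521]
 [0.568  0.2349]
 [0.5653 0.2171]
 [0.5625 0.1987]
 [0.5596 0.1796]
 [0.5566 0.1599]
 [0.5535 0.1394]]
```

```bash
cat >> h.py <<'E'
def bgo(yb,z,xb=0,C=(.504,.1855)):
    a=np.radians(81.2);u=np.array([np.cos(a),np.sin(a)]);e=np.array([u[1],-u[0]])
    go([*(np.array(C)+yb*u+xb*e),z],81.2)
E
python3 -c "
from h import *
bgo(-.052,.073)"
```

```text
incr [-0.0463  0.0039  0.1583] [-0.01 -0.   -0.14]
```

Emit:
jog_arm(
  increments=[-0.023, 0.002, 0.03, 0, 0, 0, -0.046, 0.004, 0.06, 0, 0, 0, -0.046, 0.004, 0.09, 0, 0, 0, -0.046, 0.004, 0.12, 0, 0, 0, -0.046, 0.004, 0.14, 0, 0, 0, -0.046, 0.004, 0.152, 0, 0, 0, -0.046, 0.004, 0.158, 0, 0, 0, -0.046, 0.004, 0.158, 0, 0, 0, -0.046, 0.004, 0.158, 0, 0, 0],
)

```text
time_s: 2.43
tool_pos: [0.4966, 0.134, 0.0738]
tcp_rot: [3.141, -0.0, 1.414]
force: [-0.1, 0.1, -0.1]
opening: 0.0
gripper_force: 0.0
```

```bash
python3 - <<'E'
from h import *
s=read_state();print(s["tool_pos"],s["force"])
c=cam("wrist");cv2.imwrite("pics/w2.png",c["pixels"][:,:,::-1])
bgo(.004,.073)
E
```

```text
[0.49655177 0.13399989 0.07379645] [-0.11573547  0.10703313 -0.14395209]
incr [ 0.056  -0.0009  0.0011] [ 0.05 -0.02 -0.2 ]
```

View pics/w2.png

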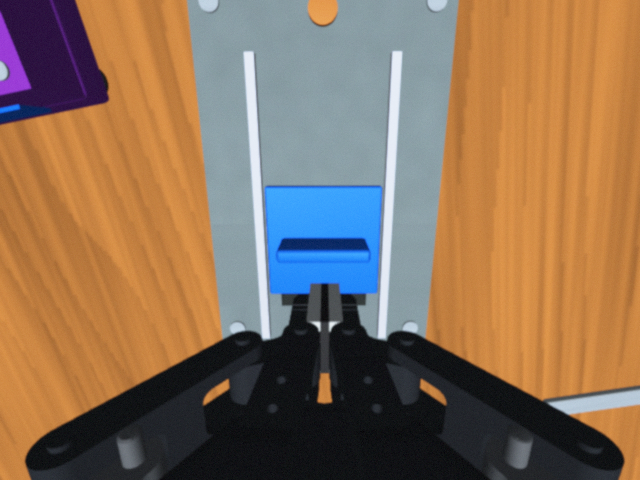

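The tip at (324,290) sits centred behind the ridge (277–370, 240–262) and clear of it, so I push now.

Emit:
jog_arm(
  increments=[0.005, 0, 0, 0, 0, 0, 0.009, 0, 0, 0, 0, 0, 0.013, 0, 0, 0, 0, 0, 0.016, 0, 0, 0, 0, 0, 0.019, 0, 0, 0, 0, 0, 0.022, 0, 0, 0, 0, 0, 0.025, 0, 0, 0, 0, 0, 0.028, 0, 0, 0, 0, 0, 0.031, 0, 0, 0, 0, 0, 0.034, 0, 0, 0, 0, 0, 0.037, 0, 0, 0, 0, 0, 0.04, 0, 0, 0, 0, 0, 0.043, 0, 0, 0, 0, 0, 0.046, 0, 0, 0, 0, 0, 0.048, 0, 0, 0, 0, 0, 0.05, 0, 0, 0, 0, 0, 0.051, 0, 0, 0, 0, 0, 0.051, 0, 0, 0, 0, 0],
)

```text
time_s: 3.98
tool_pos: [0.5044, 0.1845, 0.0732]
tcp_rot: [-3.142, -0.0, 1.414]
force: [0.3, -0.8, -0.4]
opening: 0.005
gripper_force: 0.0
```

```bash
python3 - <<'E'
from h import *
s=read_state();print(s["tool_pos"],s["force"])
c=cam("wrist");cv2.imwrite("pics/w3.png",c["pixels"][:,:,::-1])
b,g=masks(c,(150,80,500,330));k=biggest(b);r=rect(c,k,.065);print(r)
u=np.array([np.cos(np.radians(81.2)),np.sin(np.radians(81.2))]);print("guard yb",(np.array(r[0])-[504,185.5])@u)
bgo(.004,.073)
E
```

```text
[0.50438608 0.18446385 0.07324833] [ 0.340303   -0.79897425 -0.44927977]
((506.3768310546875, 199.026123046875), (54.0760612487793, 53.82517623901367), 81.12960815429688)
guard yb 13.730520172467436
incr [ 0.0051 -0.0006  0.0003] [ 0.01 -0.   -0.2 ]
```

View pics/w3.png

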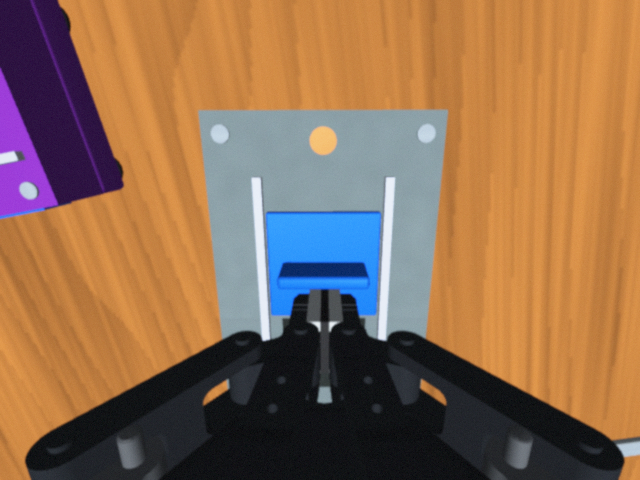

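The guard is being pushed with the tip against the ridge at (324,285). It is at about +13.7 mm, so roughly 4 mm remain. I'll finish gently, watching the force.

Emit:
jog_arm(
  increments=[0.001, 0, 0, 0, 0, 0, 0.002, 0, 0, 0, 0, 0, 0.003, 0, 0, 0, 0, 0, 0.0035, 0, 0, 0, 0, 0, 0.0035, 0, 0, 0, 0, 0, 0.0035, 0, 0, 0, 0, 0],
)

```text
time_s: 4.53
tool_pos: [0.5049, 0.1878, 0.0733]
tcp_rot: [3.142, -0.0, 1.414]
force: [-0.9, 0.3, -0.9]
opening: 0.003
gripper_force: 0.0
```

Emit:
jog_arm(
  increments=[0.0005, 0, 0, 0, 0, 0, 0.0008, 0, 0, 0, 0, 0, 0.0008, 0, 0, 0, 0, 0, 0.0008, 0, 0, 0, 0, 0],
)

```text
time_s: 4.87
tool_pos: [0.505, 0.1885, 0.0733]
tcp_rot: [-3.142, 0.0, 1.414]
force: [0.3, -0.9, 1.0]
opening: -0.001
gripper_force: 0.4
```

Emit:
jog_arm(
  increments=[0.0005, 0, 0, 0, 0, 0, 0.0005, 0, 0, 0, 0, 0, 0.0005, 0, 0, 0, 0, 0],
)

```text
time_s: 5.12
tool_pos: [0.5051, 0.189, 0.0733]
tcp_rot: [-3.142, 0.0, 1.414]
force: [-0.4, -0.4, -0.4]
opening: -0.002
gripper_force: 0.4
```

Emit:
jog_arm(
  increments=[0.0005, 0, 0, 0, 0, 0, 0.0005, 0, 0, 0, 0, 0, 0.0005, 0, 0, 0, 0, 0],
)

```text
time_s: 5.37
tool_pos: [0.5052, 0.1895, 0.0733]
tcp_rot: [-3.141, 0.0, 1.414]
force: [-0.2, -0.7, 0.3]
opening: -0.005
gripper_force: 0.3
```

```bash
cat >> h.py <<'E'
def look():
    s=read_state();print(s["time_s"],s["tool_pos"].round(4),s["force"].round(2))
    c=cam("wrist");b,g=masks(c,(150,80,500,330));k=biggest(b);r=rect(c,k,.065)
    u=np.array([np.cos(np.radians(81.2)),np.sin(np.radians(81.2))]);print(r,"guard yb",(np.array(r[0])-[504,185.5])@u)
    # top edge (box y=+85) seen along centre column
    m=cv2.morphologyEx(g|b,cv2.MORPH_CLOSE,np.ones((5,5)));q=[[x,np.flatnonzero(m[:,x])[0]] for x in range(225,300,15)]
    print("far edge yb",(cast(c,q,.06)*1000-[504,185.5])@u)
    return c
E
python3 -c "
from h import *
look()"
```

```text
5.3667 [0.5052 0.1895 0.0733] [-0.25 -0.72  0.31]
((507.1141357421875, 203.8381805419922), (53.57380676269531, 53.8554801940918), 81.00698852539062) guard yb 18.598729136508176
far edge yb [84.74784056 85.14444145 84.70282336 84.68031481 85.07697037]
```

Emit:
jog_arm(
  increments=[0.0005, 0, 0, 0, 0, 0, 0.0005, 0, 0, 0, 0, 0, 0.0005, 0, 0, 0, 0, 0],
)

```text
time_s: 5.67
tool_pos: [0.5052, 0.1896, 0.0733]
tcp_rot: [-3.141, 0.001, 1.413]
force: [-1.2, -4.3, 1.4]
opening: -0.004
gripper_force: 2.2
```

Emit:
jog_arm(
  increments=[0.0005, 0, 0, 0, 0, 0, 0.0005, 0, 0, 0, 0, 0, 0.0005, 0, 0, 0, 0, 0],
)

```text
time_s: 5.92
tool_pos: [0.5053, 0.1897, 0.0733]
tcp_rot: [-3.141, 0.001, 1.413]
force: [-2.0, -6.8, 1.7]
opening: -0.0
gripper_force: 3.7
```

```bash
python3 -c "
from h import *
look()"
```

```text
5.9167 [0.5053 0.1897 0.0733] [-2.01 -6.8   1.72]
((507.18743896484375, 204.00497436523438), (53.59064483642578, 53.91535186767578), 80.97895812988281) guard yb 18.774773881306466
far edge yb [84.9351854  84.90866853 84.88215212 84.85563618 84.82912069]
```

The stop is reached (about 7 N) and the box has not moved. Next I back off over the well and go down to just above the button.

Emit:
jog_arm(
  increments=[-0.01, 0, -0.003, 0, 0, 0, -0.025, -0.0003, -0.003, 0, 0, 0, -0.038, -0.0006, -0.003, 0, 0, 0, -0.045, -0.0006, -0.003, 0, 0, 0, -0.045, -0.0006, -0.003, 0, 0, 0, -0.045, -0.0006, 0.003, 0, 0, 0, -0.045, -0.0006, 0.012, 0, 0, 0, -0.045, -0.0006, 0.022, 0, 0, 0, -0.045, -0.0006, 0.03, 0, 0, 0, -0.045, -0.0006, 0.035, 0, 0, 0, -0.045, -0.0006, 0.037, 0, 0, 0, -0.045, -0.0006, 0.037, 0, 0, 0],
)

```text
time_s: 6.97
tool_pos: [0.4975, 0.146, 0.0357]
tcp_rot: [-3.141, 0.001, 1.414]
force: [0.6, -0.1, -1.0]
opening: 0.001
gripper_force: 0.0
```

```bash
python3 -c "
from h import *
c=look();cv2.imwrite('pics/w4.png',c['pixels'][:,:,::-1])
bgo(-.04,.028)"
```

```text
6.9667 [0.4975 0.146  0.0357] [ 0.55 -0.11 -1.01]
((507.1163024902344, 203.43170166015625), (53.333778381347656, 53.729732513427734), 81.02384948730469) guard yb 18.19736665078121
far edge yb [35.04697451 52.0954831  52.07873515 52.06198815 52.04524208]
incr [-0.0001  0.0002  0.0081] [-0.01  0.01 -0.21]
```

View pics/w4.png

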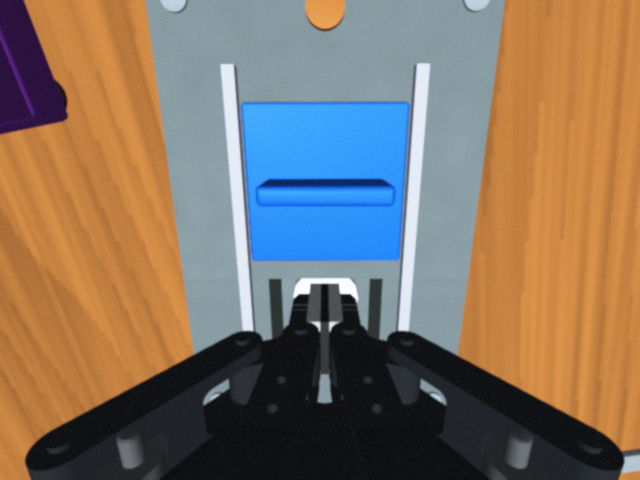

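The guard is fully open (plate edge at row 260) and the tip is centred in the well over the white button at (325,290). I press down until it bottoms.

Emit:
jog_arm(
  increments=[0, 0, 0.002, 0, 0, 0, 0, 0, 0.004, 0, 0, 0, 0, 0, 0.006, 0, 0, 0, 0, 0, 0.007, 0, 0, 0, 0, 0, 0.0075, 0, 0, 0, 0, 0, 0.0075, 0, 0, 0],
)

```text
time_s: 7.52
tool_pos: [0.4979, 0.1462, 0.0289]
tcp_rot: [3.141, -0.0, 1.414]
force: [1.3, 1.0, 5.2]
opening: 0.002
gripper_force: 2.2
```

Emit:
jog_arm(
  increments=[0, 0, 0.0005, 0, 0, 0, 0, 0, 0.0005, 0, 0, 0],
)

```text
time_s: 7.68
tool_pos: [0.498, 0.1462, 0.0284]
tcp_rot: [3.141, -0.0, 1.414]
force: [2.0, 0.9, 4.5]
opening: 0.0
gripper_force: 2.3
```

Emit:
jog_arm(
  increments=[0, 0, 0.0005, 0, 0, 0, 0, 0, 0.0005, 0, 0, 0],
)

```text
time_s: 7.85
tool_pos: [0.498, 0.1461, 0.028]
tcp_rot: [3.141, -0.0, 1.413]
force: [0.6, 0.2, 8.6]
opening: 0.001
gripper_force: 4.4
```

Emit:
jog_arm(
  increments=[0, 0, 0.0005, 0, 0, 0, 0, 0, 0.0005, 0, 0, 0, 0, 0, 0.0005, 0, 0, 0, 0, 0, 0.0005, 0, 0, 0, 0, 0, 0.0005, 0, 0, 0, 0, 0, 0.0005, 0, 0, 0, 0, 0, 0.0005, 0, 0, 0, 0, 0, 0.0005, 0, 0, 0, 0, 0, 0.0005, 0, 0, 0, 0, 0, 0.0005, 0, 0, 0, 0, 0, 0.0005, 0, 0, 0],
)

```text
time_s: 8.77
tool_pos: [0.498, 0.1462, 0.0279]
tcp_rot: [3.141, -0.0, 1.414]
force: [-1.0, 0.9, 18.6]
opening: -0.0
gripper_force: 8.9
```

```bash
python3 -c "
from h import *
bgo(-.04,.1)
bgo(.040,.1)
bgo(.040,.073)"
```

```text
incr [-0.0002 -0.     -0.0721] [ 0.04 -0.02 -0.21]
incr [ 0.0798 -0.0003 -0.0721] [ 0.04 -0.02 -0.21]
incr [ 0.0798 -0.0003 -0.0451] [ 0.04 -0.02 -0.21]
```

Emit:
jog_arm(
  increments=[0, 0, -0.008, 0, 0, 0, 0, 0, -0.03, 0, 0, 0, 0, 0, -0.06, 0, 0, 0, 0, 0, -0.078, 0, 0, 0, 0, 0, -0.078, 0, 0, 0, 0.02, 0, -0.078, 0, 0, 0, 0.045, 0, -0.078, 0, 0, 0, 0.068, 0, -0.078, 0, 0, 0, 0.08, 0, -0.078, 0, 0, 0, 0.08, 0, -0.078, 0, 0, 0, 0.08, 0, -0.07, 0, 0, 0, 0.08, 0, -0.058, 0, 0, 0, 0.08, 0, -0.049, 0, 0, 0, 0.08, 0, -0.046, 0, 0, 0, 0.08, 0, -0.046, 0, 0, 0],
)

```text
time_s: 10.02
tool_pos: [0.5099, 0.2241, 0.0724]
tcp_rot: [-3.14, 0.001, 1.413]
force: [0.2, -0.7, 0.4]
opening: -0.001
gripper_force: 0.0
```

```bash
python3 -c "
from h import *
s=read_state();print(s['tool_pos'],s['force'])
bgo(-.026,.073)
c=cam('top');cv2.imwrite('pics/t2.png',cv2.resize(c['pixels'][200:300,170:310,::-1],None,fx=5,fy=5))"
```

```text
[0.50993503 0.22405005 0.07238111] [ 0.19994343 -0.70932203  0.41464963]
incr [-0.065   0.0003 -0.0005] [-0.08  0.07 -0.27]
```

Emit:
jog_arm(
  increments=[-0.004, 0, 0, 0, 0, 0, -0.008, 0, 0, 0, 0, 0, -0.012, 0, 0, 0, 0, 0, -0.016, 0, 0, 0, 0, 0, -0.02, 0, 0, 0, 0, 0, -0.024, 0, 0, 0, 0, 0, -0.028, 0, 0, 0, 0, 0, -0.032, 0, 0, 0, 0, 0, -0.036, 0, 0, 0, 0, 0, -0.04, 0, 0, 0, 0, 0, -0.044, 0, 0, 0, 0, 0, -0.048, 0, 0, 0, 0, 0, -0.052, 0, 0, 0, 0, 0, -0.055, 0, 0, 0, 0, 0, -0.058, 0, 0, 0, 0, 0, -0.06, 0, 0, 0, 0, 0, -0.062, 0, 0, 0, 0, 0, -0.063, 0, 0, 0, 0, 0, -0.063, 0, 0, 0, 0, 0],
)

```text
time_s: 11.65
tool_pos: [0.5003, 0.1626, 0.0733]
tcp_rot: [-3.141, 0.0, 1.413]
force: [0.2, -0.7, 0.4]
opening: 0.0
gripper_force: 0.0
```

Emit:
jog_arm(
  increments=[-0.0005, 0, 0, 0, 0, 0, -0.001, 0, 0, 0, 0, 0, -0.001, 0, 0, 0, 0, 0],
)

```text
time_s: 11.9
tool_pos: [0.5001, 0.1619, 0.0733]
tcp_rot: [-3.141, 0.0, 1.414]
force: [0.3, -0.3, -1.3]
opening: -0.0
gripper_force: 0.3
```

Emit:
jog_arm(
  increments=[-0.0005, 0, 0, 0, 0, 0, -0.0005, 0, 0, 0, 0, 0, -0.0005, 0, 0, 0, 0, 0],
)

```text
time_s: 12.15
tool_pos: [0.5001, 0.1614, 0.0733]
tcp_rot: [-3.141, 0.0, 1.414]
force: [-0.3, 1.1, -0.9]
opening: 0.006
gripper_force: 0.4
```

Emit:
jog_arm(
  increments=[-0.0005, 0, 0, 0, 0, 0, -0.0005, 0, 0, 0, 0, 0, -0.0005, 0, 0, 0, 0, 0],
)

```text
time_s: 12.4
tool_pos: [0.5001, 0.1608, 0.0733]
tcp_rot: [3.142, 0.0, 1.413]
force: [0.3, 0.9, -0.0]
opening: 0.0
gripper_force: 0.3
```

Emit:
jog_arm(
  increments=[-0.0005, 0, 0, 0, 0, 0, -0.0005, 0, 0, 0, 0, 0, -0.0005, 0, 0, 0, 0, 0],
)

```text
time_s: 12.65
tool_pos: [0.5, 0.1603, 0.0733]
tcp_rot: [-3.142, 0.0, 1.413]
force: [-0.0, 1.2, 0.3]
opening: -0.0
gripper_force: 0.3
```

Emit:
jog_arm(
  increments=[-0.0005, 0, 0, 0, 0, 0, -0.0005, 0, 0, 0, 0, 0, -0.0005, 0, 0, 0, 0, 0],
)

```text
time_s: 12.9
tool_pos: [0.4999, 0.1599, 0.0733]
tcp_rot: [3.142, 0.0, 1.413]
force: [-0.3, 1.1, 0.3]
opening: 0.003
gripper_force: 0.7
```

Emit:
jog_arm(
  increments=[-0.0005, 0, 0, 0, 0, 0, -0.0005, 0, 0, 0, 0, 0, -0.0005, 0, 0, 0, 0, 0],
)

```text
time_s: 13.15
tool_pos: [0.4999, 0.1598, 0.0733]
tcp_rot: [3.141, -0.001, 1.414]
force: [1.0, 5.3, -1.1]
opening: 0.0
gripper_force: 2.7
```

Emit:
jog_arm(
  increments=[-0.0005, 0, 0, 0, 0, 0, -0.0005, 0, 0, 0, 0, 0, -0.0005, 0, 0, 0, 0, 0],
)

```text
time_s: 13.4
tool_pos: [0.4999, 0.1597, 0.0733]
tcp_rot: [3.141, -0.001, 1.414]
force: [1.1, 6.9, -1.7]
opening: -0.0
gripper_force: 3.7
```

The guard is at its shut stop. I retract and check.

Emit:
jog_arm(
  increments=[0.005, 0, 0, 0, 0, 0, 0.01, 0, 0, 0, 0, 0, 0.015, 0, -0.02, 0, 0, 0, 0.02, 0, -0.05, 0, 0, 0, 0.02, 0, -0.09, 0, 0, 0, 0.02, 0, -0.13, 0, 0, 0, 0.02, 0, -0.157, 0, 0, 0, 0.02, 0, -0.157, 0, 0, 0, 0.02, 0, -0.157, 0, 0, 0, 0.02, 0, -0.157, 0, 0, 0],
)

```text
time_s: 14.23
tool_pos: [0.5026, 0.1788, 0.2297]
tcp_rot: [-3.141, 0.001, 1.414]
force: [0.5, -0.0, -0.3]
opening: -0.002
gripper_force: 0.0
```

```bash
python3 -c "
from h import *
c=look();box(c);cv2.imwrite('pics/w5.png',c['pixels'][:,:,::-1])"
```

```text
14.2333 [0.5026 0.1788 0.2297] [ 0.47 -0.01 -0.3 ]
((498.2352600097656, 146.70706176757812), (52.802371978759766, 54.22330856323242), 81.03287506103516) guard yb -39.21820612934841Traceback (most recent call last):
  File "<string>", line 3, in <module>
    c=look();box(c);cv2.imwrite('pics/w5.png',c['pixels'][:,:,::-1])
  File "h.py", line 42, in look
    m=cv2.morphologyEx(g|b,cv2.MORPH_CLOSE,np.ones((5,5)));q=[[x,np.flatnonzero(m[:,x])[0]] for x in range(225,300,15)]
                                                                 ~~~~~~~~~~~~~~~~~~~~~~^^^
IndexError: index 0 is out of bounds for axis 0 with size 0
```

```bash
python3 -c "
from h import *
c=cam('wrist');box(c);cv2.imwrite('pics/w5.png',c['pixels'][:,:,::-1])"
```

```text
box ((503.7660217285156, 181.7984619140625), (177.81591796875, 109.69342803955078), 81.17543029785156)
guard ((498.30633544921875, 146.63320922851562), (52.75703048706055, 54.21663284301758), 81.04295349121094) [297 226] [353 277]
```

View pics/w5.png

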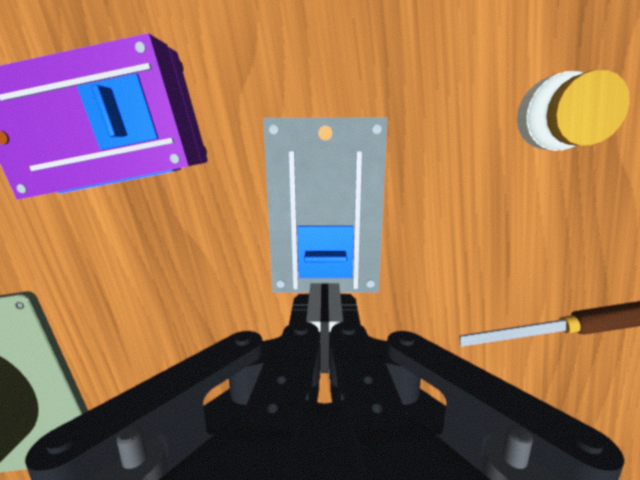

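The guard is shut (297–353, 226–277) with no well visible. The box is where it was at the start, and its neighbours look untouched.

```bash
python3 -c "
from plant import *
print(sign_off())"
```

```text
the job is handed in; nothing more can be done
None
```

The job is done and handed in: I opened the blue guard to its stop, held the button fully down for about a second, then released it and pushed the guard shut to its stop, with the box unmoved and nothing else touched.

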